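Set the sliding stop of a shaft length gauge and bring the shaft up to it

TASK

On the shaft length gauge, first push the sliding stop along its rail towards the shaft until its spring plunger clicks down into the notch of the index clip; then push the pinion shaft lying in the trough along until its end rests against the stop, without driving the stop back out of its notch. Use only shut fingertips: grip and lift nothing, do not move the shaft before the stop is set, leave the loose parts around the gauge alone, and finish clear of everything.

Things in the scene. Friction and masses are not known exactly. Their poses are not given: they have to be found in the camera images.
- gauge: The fixed length gauge: aluminium base plate 140 x 480 x 12 mm. Origin at the centre of its underside, on the table. Its y axis runs along rail and trough, the way the stop is pushed to reach the notch (to the robot's left, turned by up to 17 degrees); x points to the back (away from the robot), z up.
- rail_mid (a point): Middle of the rail's top, 34 mm above the table. The rail is a steel bar 20 mm wide along the gauge's y at x = +30 mm, 470 mm long, with an end block 46 mm above the table and 12 mm thick at each end, centred 231 mm from this point.
- trough_mid (a point): Middle of the trough's floor, 14 mm above the table, at x = -35, y = +70 mm of the gauge. The trough runs along the gauge's y for 150 mm either way and is open at both ends; 30 mm wide inside, side walls 4 mm thick with tops 21 mm above the table.
- stop (a joint): Travel of the sliding stop along the rail in m, growing along the gauge's +y: 0 has its centre at y = -190 mm of the gauge, 0.36 is the far end of the rail. It stays where it is left; sliding friction is about 2 N.
- stop_back (a point): Centre of the flat -y face of the sliding stop's grey body, the face to push on: 48 mm wide (along the gauge's x), from 42 to 75 mm above the table; this point is 58.5 mm up. The body is 40 mm long along the rail. From its front an arm 12 mm thick along y, top 60 mm above the table, reaches over the trough and ends in the anvil.
- stop_index (a point): The point on the stop's centre line at rail-top height (34 mm above the table), straight below the plunger axis, 20 mm in front (+y) of stop_back. When the stop is set it coincides with notch.
- anvil_face (a point): Centre of the stop's anvil face, the +y side of its arm, which the shaft's end is to rest against: on the trough's centre line, 27 mm above the table, 6 mm beyond (+y) the stop's centre. Axes as the gauge's.
- plunger (a joint): Lift of the stop's spring plunger in m: 0 when down (on the plain rail and also in the notch), about 0.005 on the crest of a ramp. The plunger ends in a ball of 4 mm radius, pressed down with 8 N (11 N at 5 mm lift).
- plunger_knob (a point): Top of the plunger's black knob, 18 mm across, 91 mm above the table when down, on the stop's centre line.
- notch (a point): Centre of the index clip's notch, on the rail's top, 34 mm above the table; axes as the gauge's. The dark steel clip sits somewhere on the rail. Two ramps 5 mm high have crests 6 mm either side of the notch, slope down outward at 30 degrees, ending 15 mm from the notch, and fall inward at 60 degrees.
- clip_pointer (a point): Tip of the clip's pointer tail at the back of the rail, in line with the notch; a like pointer on the stop's back comes in line with it. Pushing the stop up the ramp takes about 8 N, then the force drops, the stop jumps forward the last few mm by itself and is held within about 1 mm; driving it out again either way takes 20 to 25 N.
- shaft_centre (a point): Centre of the loose steel pinion shaft lying in the trough along the gauge's y: 26 mm diameter, 100 mm long, about 0.4 kg, its axis 27 mm above the table; it slides with a few N.
- shaft_near (a point): Centre of the shaft's -y end face, the one that is to rest against the anvil (50 mm from its centre).
- shaft_far (a point): Centre of the shaft's +y end face, the one to push on, a flat disc 26 mm across (14 to 40 mm above the table).
- spare_shaft: Bystander, leave alone: a second pinion shaft, 26 mm diameter, 100 mm long, standing on end on the table behind the gauge; origin at the centre of its underside.
- pinion: Bystander, leave alone: double gear 52 mm across, 34 mm high, standing in front of the gauge; origin at the centre of its underside.
- planet: Bystander, leave alone: steel disc 90 mm across with three small gears on it, 22 mm high, behind the gauge; origin under its centre.
- bush_a: Bystander, leave alone: steel bush (ring) 42 mm across, 30 mm high, in front of the gauge; origin under its centre.
- bush_b: Bystander, leave alone: another such bush, 42 mm across, 30 mm high, in front of the gauge; origin under its centre.
- wrench: Bystander, leave alone: open-ended wrench lying behind the gauge; origin on its underside.
- wheel: Bystander, leave alone: gear wheel 64 mm across, 32 mm high with its hub, in front of the gauge; origin under its centre.
Mind the look-alikes: they are no part of the job. Leave any pink look-alike of the part that bears shaft_centre alone.

How it is judged (in metres and radians):
On the way, in this order (a step that is already met when the one before it is completed fails the run):
1. the stop is in the notch of the index clip, plunger down, the shaft not yet moved (less than 10 mm) (y of stop_index in the frame of notch between -0.0035 and 0.0035 m and value of joint plunger below 0.002 m and distance of shaft_centre from where it was at the start of the episode below 0.01 m), for 0.2 s.
2. the shaft's end rests against the stop's anvil, with the stop still in its notch (y of stop_index in the frame of notch between -0.0035 and 0.0035 m and value of joint plunger below 0.002 m and x of shaft_centre in the frame of gauge between -0.04 and -0.03 m and z of shaft_centre in the frame of gauge below 0.03 m and y of shaft_near in the frame of anvil_face between -0.003 and 0.003 m), for 0.2 s.
At the end, for the whole second after the job is handed in: The stop is in the notch (centre within 3.5 mm of the notch, plunger less than 2 mm up), the shaft lies in the trough with its near end within 3 mm of the anvil face, and everything is at rest (all of step 2 and linear speed of shaft below 0.01 m/s and velocity of joint stop between -0.005 and 0.005 m/s); the robot touches nothing.
It fails at once if the shaft is lifted, more than 10 mm above where it lies (height (world z) of shaft_centre above 0.037 m).
It fails at once if a bystander is moved more than 20 mm (distance of any of spare_shaft, pinion, planet, bush_a, bush_b, wrench, wheel from where it was at the start of the episode above 0.02 m).
It also fails if it takes over 59 s, if anything falls off the work surface, if the arm or the gripper's body presses on something with over 40 N, if the wrist force passes 120 N, or if a joint passes its speed limit or range.

ROBOT

A 7-joint arm with a two-finger parallel gripper is mounted at the origin on the work surface. World frame = base frame: x ahead of the robot, y to its left, z up, the work surface at z = 0. Lengths are in mm, angles in rad, forces in N, time in s.
With the tool pointing down it reaches from about 400 to 900 mm from the base axis. Payload 5.6 kg.
Tool frame: the origin (TCP) lies midway between the tips of the shut fingers; the grasp point (between the pads) lies 19 mm behind it; z points along the fingers, y is the line along which they close (so a half turn about z gives the same grasp; the last joint's range is limited). The gripper opens to 92 mm and grips with 3 to 60 N. Pads are 20 mm wide; open, the fingers measure 128 mm over their backs; the gripper's body (75 mm by 189 mm) begins 69 mm behind the grasp point.
Start: joints at [1.065, 0.468, -0.012, 1.603, 0.006, 1.071, -0.056], TCP at [290.158, -581.651, 214.592] pointing down, gripper open.
Joint ranges: [-2.53, 2.53], [-0.31, 2.02], [-1.57, 1.55], [0.28, 2.44], [-1.29, 4.43], [0.15, 1.84], [-2.92, 2.92]. Speed limits (rad/s): [2.57, 2.57, 3.14, 3.14, 3.14, 3.14, 3.14].

INTERFACE

Orientations are given as a rotation vector (axis times angle).
In Python, from cell import robot, grip, kin, viewer gives the robot as it stands. Calls block until the motion is done:
- robot.movep(position, orientation): joint-space move of the TCP to a pose.
- robot.servo_line(position, feed=150, rotation=None): straight line of the TCP; rotation=None keeps the orientation; feed is the mean speed in mm/s.
- robot.goto_joints(angles): joint-space move.
- grip(opening, newtons=None): opening from 0.0 (shut) to 1.0 (fully open); newtons is the grip in N (None keeps the last); returns when the fingers have stopped.
- robot.hold(seconds).
- kin.ik(position, orientation): joint angles nearest the present ones, or None.
- robot.observe(): the state.
- viewer.read_camera(name): name is "scene" or "top" or "wrist"; returns the picture (384x512x3 uint8, red, green, blue); there is no depth.
- viewer.camera_info(name): a dict with "camera_matrix" (3x3 intrinsics, pixels), "R" (3x3) and "t" (3): a world point X has camera coordinates R X + t. Camera axes: x right, y down, z forward; pixel columns grow to the right and rows downward; lengths in mm; the calibration is good to about 2 mm. A picture is of the moment at which its call begins: read the wrist's pose just before it. camera_info takes no time and is no camera call; for the wrist camera it gives the pose at the moment of the call.
A pose or a line that the arm cannot do raises robot.IKError and nothing moves.
- robot.job_done(): hands the job in; it is judged then, once.
Trained networks look in the newest picture that a camera, given by its name, has taken for a name from the list of things; names that differ only in an ending like _2 or _b are one class to them, and where a whole thing is asked for, a point or a joint stands for the part that bears it (a point fixed in the world has none). Each returns a list of dicts, best first, with "confidence" (0 to 1); they miss things now and then, are a little off and sometimes report something else, mostly with a low value. They report only what shows in the picture. A call takes as long as a camera call. They do not tell look-alikes from the thing itself.
- viewer.silhouettes(name, camera): "mask" (384x512 bool, what is visible of it).
- viewer.pinpoint(name, camera): "at" ([x, y, z] in mm, in the coordinates of the camera as it stood for that picture, good to about 4 mm: a listed point, or the origin of a listed thing).
The state is a dict: "t": time; "joints": joint angles; "joint_velocities": joint speeds; "joint_torque": joint torques, N m; "tcp_pos": TCP position; "tcp_rot": TCP orientation; "contact_force": force on the tool from outside, world axes, zero at the start; "wrist_torque": the same for the moment, N m; "grip_width": opening from 0.0 (shut) to 1.0 (fully open); "grip_force": force on a finger pad.
Only numpy, scipy, OpenCV 4.12 (cv2) and the standard library are available. Lean on these libraries where they do the work, as an engineer would, in place of code of your own. Each camera call takes 0.05 s, during which the arm holds its last target. There are 200 camera calls.

## Working session

There is one attempt and no reset: what is moved stays moved. The work goes in short steps, each a Python script; the robot and the scene stay as the last script left them, time stands still between calls to the robot, and variables do not carry over. Pictures are saved under pics/ and viewed, at most 10 in all, crops included, and the job is handed in when it is done.

```bash
mkdir -p pics; ls
cat > h.py <<'E'
import numpy as np, cv2
from cell import robot, grip, kin, viewer
def world(p,ci): return np.array(ci["R"]).T@(np.array(p)-np.array(ci["t"]))
def proj(X,ci):
    c=np.array(ci["camera_matrix"])@(np.array(ci["R"])@np.array(X)+np.array(ci["t"])); return c[:2]/c[2]
def ray(uv,z,ci):
    R=np.array(ci["R"]);t=np.array(ci["t"]);o=-R.T@t
    d=R.T@np.linalg.inv(np.array(ci["camera_matrix"]))@np.array([uv[0],uv[1],1.]); return o+d*(z-o[2])/d[2]
E
python3 - <<'E'
from h import *
s=robot.observe();print(s["t"],s["tcp_pos"],s["tcp_rot"])
ims=[]
for c in("scene","top"):
    im=viewer.read_camera(c);ims.append(im);ci=viewer.camera_info(c)
    cv2.imwrite(f"pics/{c}0.png",cv2.resize(im[:,:,::-1],(768,576)))
    for n in "gauge rail_mid trough_mid stop_back stop_index anvil_face plunger_knob notch clip_pointer shaft_centre shaft_near shaft_far".split():
        for d in viewer.pinpoint(n,c): print(c,n,round(d["confidence"],2),world(d["at"],ci).round(1),proj(world(d["at"],ci),ci).round())
E
```

```text
pics
0.0 [ 289.85727947 -581.13978253  213.6211617 ] [-3.05621294e+00 -7.20071407e-01  8.59780017e-04]
scene gauge 0.75 [573.5  42.3   2.5] [222. 207.]
scene rail_mid 0.59 [600.4  35.   37.2] [219. 210.]
scene trough_mid 0.82 [557.8 121.3  16. ] [256. 195.]
scene trough_mid 0.2 [506.5 250.4  -1.7] [308. 175.]
scene stop_back 0.93 [ 546.6 -141.4   62.3] [135. 191.]
scene stop_index 0.7 [ 549.7 -121.    33.6] [147. 199.]
scene stop_index 0.65 [460.4 144.1  -1.8] [261. 164.]
scene anvil_face 0.84 [497.6 -93.9  27.1] [160. 180.]
scene plunger_knob 0.5 [ 548.1 -116.4   89.6] [144. 184.]
scene notch 0.41 [ 548.5 -122.6   33.2] [147. 198.]
scene notch 0.37 [447.7  26.    5.6] [211. 163.]
scene clip_pointer 0.55 [633.2   4.4  34.9] [206. 225.]
scene shaft_centre 0.96 [798.7 236.7  19.5] [327. 289.]
scene shaft_centre 0.58 [577.5 193.4  28.2] [289. 196.]
scene shaft_centre 0.58 [484.  412.5  13.5] [374. 157.]
scene shaft_near 0.95 [766.6 267.6  13.5] [339. 273.]
scene shaft_near 0.92 [436.3 423.3  12.1] [373. 141.]
scene shaft_near 0.74 [565.1 143.4  26.9] [266. 194.]
scene shaft_far 0.93 [53
[... 602 characters left out ...]
89.1] [358. 206.]
top notch 0.72 [593.8  15.1  29.3] [297. 191.]
top clip_pointer 0.47 [634.5   3.2  33.8] [302. 175.]
top clip_pointer 0.18 [734.5 116.   -1.5] [259. 140.]
top shaft_centre 0.91 [799.5 235.5  10.5] [215. 115.]
top shaft_centre 0.63 [578.2 192.7  24.8] [228. 196.]
top shaft_centre 0.63 [489.5 407.4  11.5] [144. 230.]
top shaft_centre 0.56 [506.4 247.1  -0. ] [207. 225.]
top shaft_centre 0.33 [594.2  34.1  33.6] [290. 190.]
top shaft_near 0.81 [766.7 266.1  15.8] [203. 126.]
top shaft_near 0.77 [559.9 144.   24. ] [247. 204.]
top shaft_near 0.74 [440.  423.3  13.2] [136. 249.]
top shaft_far 0.79 [590.7 236.3  26.9] [211. 191.]
top shaft_far 0.67 [534.5 405.8  14.1] [145. 212.]
```

View pics/top0.png

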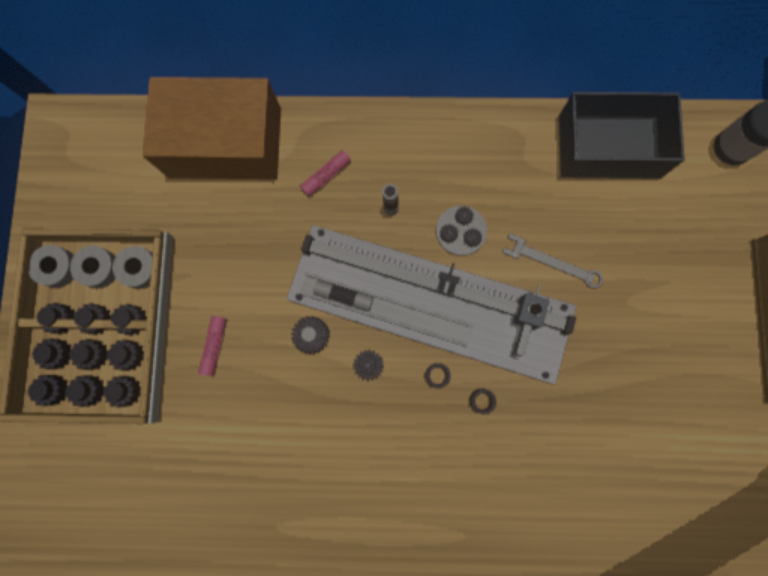

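View pics/scene0.png

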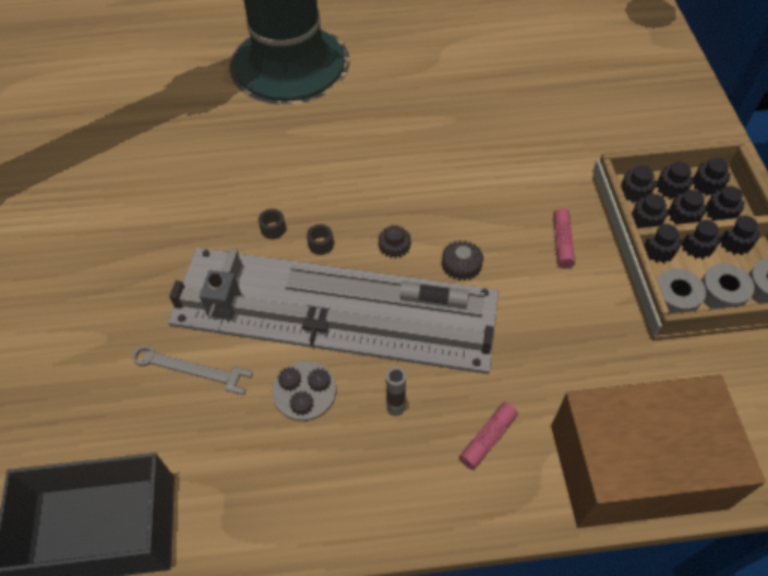

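The top view shows the gauge with the stop at (535,310), the clip at (450,280) and a grey shaft in the trough at (343,293), in 768-px coordinates. There are three shaft candidates: the grey one in the trough (343,293), pink at (325,173) and pink at (212,345). Only the grey one lies in the trough, so that is the one; I'll confirm it in a wrist picture from close by.

```bash
cat >> h.py <<'E'
from scipy.spatial.transform import Rotation as Ro
from scipy.optimize import least_squares
def rot(a):
    gx=np.array([np.cos(a),-np.sin(a),0]);gy=np.array([np.sin(a),np.cos(a),0])
    return gx,gy,Ro.from_matrix(np.c_[gy,gx,[0,0,-1]]).as_rotvec()
GP=dict(gauge=(0,0),rail_mid=(30,0),trough_mid=(-35,70),stop_back=(30,None),stop_index=(30,None),plunger_knob=(30,None),notch=(30,None),anvil_face=(-35,None),shaft_centre=(-35,None),shaft_near=(-35,None),shaft_far=(-35,None))
def togauge(p,X): 
    gx,gy,_=rot(p[2]); d=np.array(X)[:2]-p[:2]; return np.array([d@gx[:2],d@gy[:2]])
def fit(obs):
    def f(p):
        r=[]
        for n,X in obs:
            q=togauge(p,X); r.append(q[0]-GP[n][0])
            if GP[n][1] is not None: r.append(q[1]-GP[n][1])
        return r
    return least_squares(f,[570,40,.25],loss="soft_l1",f_scale=3,x_scale=[1,1,.01]).x
E
python3 - <<'E'
from h import *
grip(0.0,20)
_,_,rv=rot(.25)
robot.movep([560,30,330],rv)
s=robot.observe();print(s["t"],s["tcp_pos"],s["joints"],s["grip_width"])
c="wrist";ci=viewer.camera_info(c);im=viewer.read_camera(c)
cv2.imwrite("pics/w0.png",cv2.resize(im[:,:,::-1],(768,576)))
print("cam",world([0,0,0],ci))
for n in list(GP)+["clip_pointer"]:
    for d in viewer.pinpoint(n,c): print(n,round(d["confidence"],2),world(d["at"],ci).round(1),proj(world(d["at"],ci),ci).round())
E
```

```text
5.0583 [560.12637575  28.52738986 329.64441642] [ 0.37767749  0.28312397 -0.60005629  1.65273343  0.16681257  1.25796121
 -0.50783867] 0.003576132661318737
cam [576.21498226  97.14427641 500.29042455]
gauge 0.87 [567.3  40.1   0.7] [262. 155.]
rail_mid 0.76 [598.8  35.3  31.7] [280. 155.]
trough_mid 0.67 [554.  124.1  13.6] [243. 110.]
stop_index 0.19 [633.8   6.9  36.2] [304. 166.]
notch 0.67 [591.2  19.2  35.3] [278. 165.]
notch 0.56 [565.4 142.9  28.9] [246.  97.]
notch 0.37 [5.678e+02 4.200e+01 5.000e-01] [262. 154.]
shaft_centre 0.88 [574.8 192.4  30.5] [243.  64.]
shaft_centre 0.57 [798.2 231.6  15.2] [374.   1.]
shaft_near 0.85 [566.2 145.3  29.9] [246.  95.]
shaft_far 0.97 [834.7 196.4  16.5] [400.  19.]
shaft_far 0.82 [589.9 238.7  29.5] [245.  30.]
shaft_far 0.69 [576.3 196.2  26.3] [244.  62.]
shaft_far 0.64 [603.   35.   30.2] [283. 154.]
shaft_far 0.34 [508.2 248.2   2.7] [197.  43.]
clip_pointer 0.81 [634.8   8.1  37.8] [305. 165.]
clip_pointer 0.44 [554.5 124.   11.2] [243. 110.]
```

View pics/w0.png

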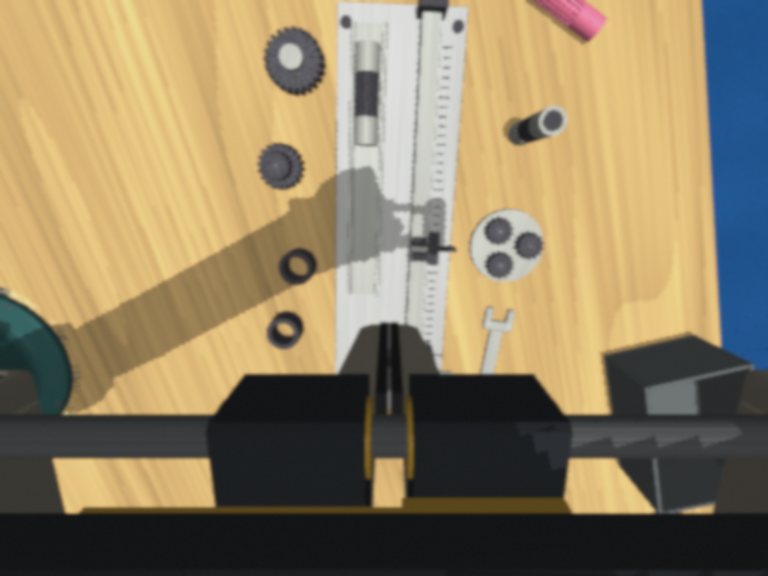

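The wrist view confirms it: the grey shaft lies in the trough at (366,92), the pink one is outside at (575,15), and the clip is at (430,247). Next I fit the gauge frame and go behind the stop.

```bash
cat > go1.py <<'E'
from h import *
obs=[(n,X) for n,X in [
("gauge",(571,41)),("rail_mid",(598,33)),("trough_mid",(556,120)),("stop_back",(546,-142)),("plunger_knob",(549.5,-121)),("anvil_face",(490,-100)),
("gauge",(567.3,40.1)),("rail_mid",(598.8,35.3)),("trough_mid",(554,124)),("notch",(591.2,19.2)),("shaft_centre",(574.8,192.4)),("shaft_near",(566.2,145.3)),("shaft_far",(589.9,238.7)),("shaft_centre",(578,193)),("shaft_near",(562,144)),("shaft_far",(590,240))]]
p=fit(obs);print("fit",p)
np.save("p.npy",p)
for n,X in obs: print(n,togauge(p,X).round(1))
print("pointer",togauge(p,(634.5,5)))
E
python3 go1.py
python3 - <<'E'
from h import *
import os
p=np.load("p.npy");gx,gy,rv=rot(p[2])
W=lambda x,y,z:np.r_[p[:2],0]+x*gx+y*gy+[0,0,z]
robot.movep(W(30,-225,180),rv)
s=robot.observe();print(s["t"],togauge(p,s["tcp_pos"]),s["contact_force"])
ci=viewer.camera_info("wrist");im=viewer.read_camera("wrist")
cv2.imwrite("pics/w1.png",cv2.resize(im[:,:,::-1],(768,576)))
for n in ["stop_back","stop_index","plunger_knob","anvil_face","notch","clip_pointer","rail_mid"]:
    for d in viewer.pinpoint(n,"wrist"):
        X=world(d["at"],ci);print(n,round(d["confidence"],2),X.round(1),togauge(p,X).round(1))
E
```

```text
fit [5.68745731e+02 4.27448991e+01 2.88684378e-01]
gauge [ 2.7 -1. ]
rail_mid [30.8 -1. ]
trough_mid [-34.2  70.4]
stop_back [  30.8 -183.6]
plunger_knob [  28.2 -162.4]
anvil_face [ -34.8 -159.3]
gauge [-0.6 -2.9]
rail_mid [30.9  1.4]
trough_mid [-37.3  73.7]
notch [ 28.2 -16.2]
shaft_centre [-36.8 145.2]
shaft_near [-31.6  97.6]
shaft_far [-35.5 193.9]
shaft_centre [-33.9 146.7]
shaft_near [-35.3  95.1]
shaft_far [-35.8 195.1]
pointer [ 73.7789525  -17.46331911]
6.725 [  30.79576674 -223.04863604] [ 1.36798237  1.13564812 -0.95766769]
stop_back 0.7 [ 546.  -136.7   60.1] [  29.3 -178.5]
stop_back 0.46 [491.9 -98.1  25.2] [ -33.6 -156.9]
stop_index 0.4 [ 6.428e+02 -1.704e+02  3.000e-01] [ 131.6 -183.2]
plunger_knob 0.62 [ 553.7 -122.4   92.2] [  32.6 -162.6]
anvil_face 0.73 [489.7 -97.6  25. ] [ -35.9 -157. ]
```

View pics/w1.png

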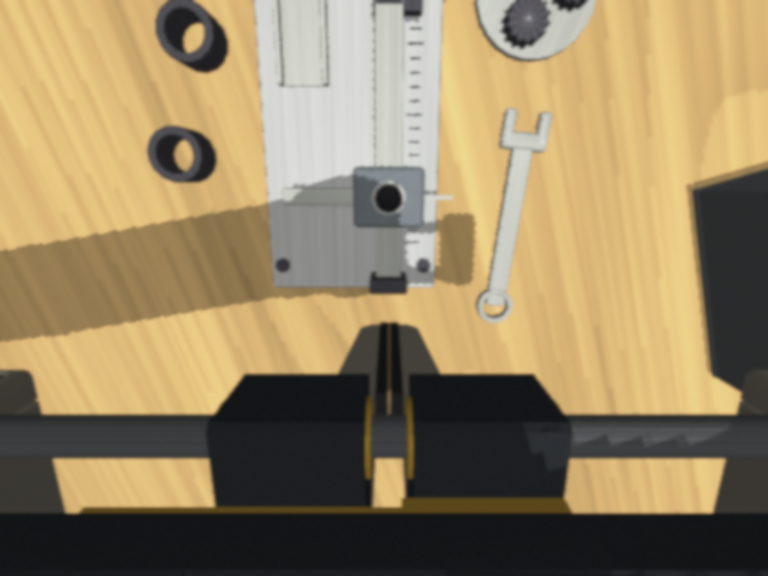

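The view shows the stop body at (388,197) with the knob centred, in line with the shut fingertips at (388,330). Its -y face is clear and well above the end block.

```bash
cat > push1.py <<'E'
from h import *
p=np.load("p.npy");gx,gy,rv=rot(p[2])
W=lambda x,y,z:np.r_[p[:2],0]+x*gx+y*gy+[0,0,z]
robot.servo_line(W(30,-222,56),150)
s=robot.observe();f0=np.array(s["contact_force"]);print(s["t"],f0)
F=lambda:-(np.array(robot.observe()["contact_force"])-f0)@gy
for y in (-200,-150,-110,-80,-72): robot.servo_line(W(30,y,56),60);print(y,F().round(1))
pk=0;y=-72
while y<-36:
    y+=1;robot.servo_line(W(30,y,56),25);f=F();pk=max(pk,f)
    print(y,f.round(1),end="; ")
    if pk>6 and f<2: break
    if f>17: print("HIGH");break
s=robot.observe();print(s["t"],togauge(p,s["tcp_pos"]))
robot.servo_line(W(30,y-8,56),80)
ci=viewer.camera_info("wrist");im=viewer.read_camera("wrist")
cv2.imwrite("pics/w2.png",cv2.resize(im[60:260,200:400,::-1],(600,600)))
for n in ["stop_back","plunger_knob","stop_index","notch","clip_pointer"]:
    for d in viewer.pinpoint(n,"wrist"):
        X=world(d["at"],ci);print(n,round(d["confidence"],2),X.round(1),togauge(p,X).round(1))
E
python3 push1.py
```

```text
8.1 [-0.14898415  0.24253143 -0.57224039]
-200 -0.8
-150 0.5
-110 -0.4
-80 -0.4
-72 0.3
-71 0.3; -70 0.9; -69 2.5; -68 2.9; -67 1.4; -66 1.5; -65 0.6; -64 2.1; -63 2.4; -62 5.2; -61 6.4; -60 9.0; -59 10.0; -58 10.7; -57 12.5; -56 13.5; -55 14.8; -54 16.1; -53 17.6; HIGH
16.1 [ 29.97978179 -60.48005193]
stop_back 0.65 [584.6 -10.6  58.6] [ 30.3 -46.7]
stop_back 0.61 [403.6 -43.2  -1.1] [-133.9 -129.4]
plunger_knob 0.71 [587.5   4.2  92.8] [ 28.9 -31.6]
notch 0.69 [593.4  16.8  32.6] [ 31.  -17.9]
notch 0.38 [597.9  34.2  32.8] [30.4  0.1]
clip_pointer 0.66 [632.5   9.4  36. ] [ 70.6 -13.9]
```

View pics/w2.png

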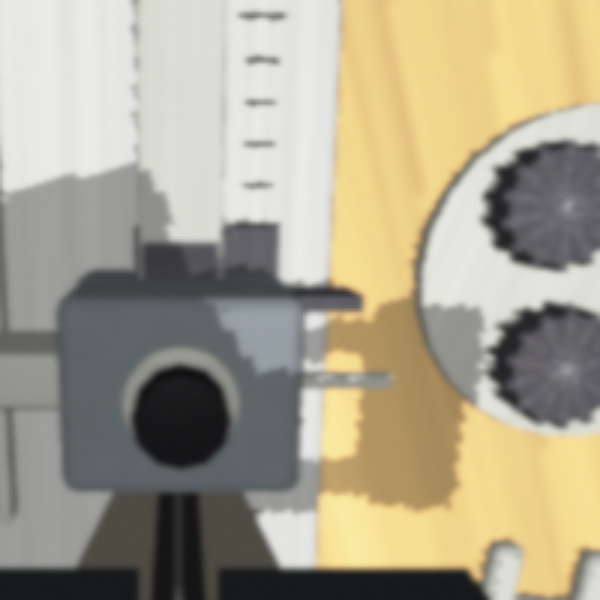

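The stop at crop (180,390) isn't set yet: its pointer at y≈380 is about 80 px short of the clip pointer at y≈300. It is only at the ramp foot, and the arm gives under load. I'll push further, watching actual position as well as force.

```bash
cat > push2.py <<'E'
from h import *
p=np.load("p.npy");gx,gy,rv=rot(p[2])
W=lambda x,y,z:np.r_[p[:2],0]+x*gx+y*gy+[0,0,z]
f0=np.array([-.15,.24,-.57])
pk=0;y=-60;last=None
while y<-36:
    y+=1;robot.servo_line(W(30,y,56),40);s=robot.observe();df=np.array(s["contact_force"])-f0;f=-df@gy;a=togauge(p,s["tcp_pos"])[1];pk=max(pk,f)
    print(y,a.round(1),f.round(1),df[2].round(1),round(s["tcp_pos"][2],1),end="; ")
    if last is not None and a-last>3.5: print("JUMP");break
    if pk>6 and f<pk-6: print("DROP");break
    if f>26: print("HIGH");break
    last=a
robot.servo_line(W(30,a-8,56),80)
s=robot.observe();print(s["t"],togauge(p,s["tcp_pos"]),s["contact_force"])
ci=viewer.camera_info("wrist");im=viewer.read_camera("wrist")
cv2.imwrite("pics/w3.png",cv2.resize(im[60:260,200:400,::-1],(600,600)))
for n in ["stop_back","plunger_knob","notch","clip_pointer"]:
    for d in viewer.pinpoint(n,"wrist"):
        X=world(d["at"],ci);print(n,round(d["confidence"],2),X.round(1),togauge(p,X).round(1))
E
python3 push2.py
```

```text
-59 -60.9 9.8 4.6 56.0; -58 -60.9 10.6 5.2 56.0; -57 -60.8 12.8 6.7 56.0; -56 -60.7 14.0 7.9 56.0; -55 -60.6 15.6 7.9 56.0; -54 -60.4 16.8 8.2 56.0; -53 -59.1 16.9 8.2 56.0; -52 -58.8 18.8 10.2 56.0; -51 -57.2 17.5 8.5 56.0; -50 -56.9 18.4 10.2 56.0; -49 -56.7 20.5 11.2 56.1; -48 -47.0 4.2 0.1 56.0; JUMP
19.9 [ 29.64169699 -53.93720359] [ 0.23792282  0.46453783 -0.34090437]
stop_back 0.66 [587.1   1.7  59.2] [ 29.3 -34.1]
stop_back 0.16 [457.9 146.6   2.1] [-135.9   68. ]
plunger_knob 0.94 [594.1  18.9  91.3] [ 31.1 -15.6]
plunger_knob 0.5 [598.1  34.6  34.4] [30.4  0.5]
plunger_knob 0.21 [698.5  -9.9  -1.4] [139.3 -13.5]
notch 0.21 [587.4   2.6  59.6] [ 29.3 -33.2]
clip_pointer 0.46 [633.1   8.7  35.4] [ 71.3 -14.3]
```

View pics/w3.png

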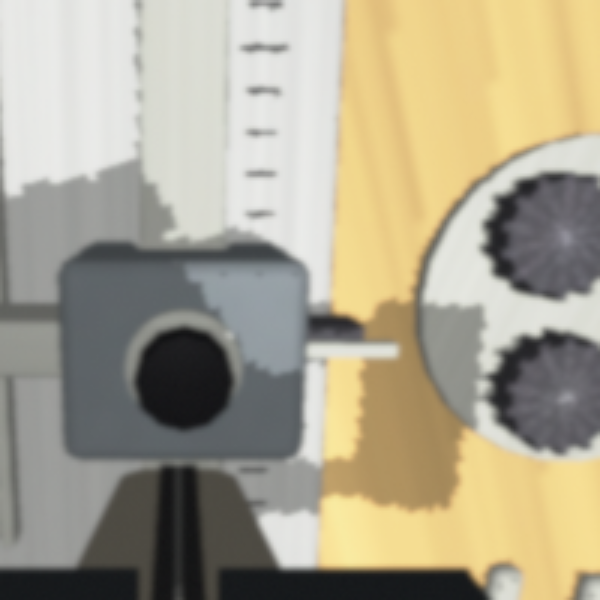

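The stop jumped about 10 mm, the pointers are now in line at about (350,340), and the knob reads 91 mm high, so the plunger is down. I'll press lightly to check the notch holds, then go to the shaft.

```bash
cat > push3.py <<'E'
from h import *
p=np.load("p.npy");gx,gy,rv=rot(p[2])
W=lambda x,y,z:np.r_[p[:2],0]+x*gx+y*gy+[0,0,z]
def st():
    s=robot.observe();return togauge(p,s["tcp_pos"])[1],-(np.array(s["contact_force"])-f0)@gy
f0=np.array(robot.observe()["contact_force"])
for y in (-49,-47,-46,-45,-44,-43):
    robot.servo_line(W(30,y,56),60);a,f=st();print(y,a.round(1),f.round(1),end="; ")
    if f>8: break
print()
robot.servo_line(W(30,-60,56),100)
robot.servo_line(W(30,-60,140),200)
robot.servo_line(W(-35,228,140),250)
robot.servo_line(W(-35,228,25.5),150)
s=robot.observe();f0=np.array(s["contact_force"]);print(s["t"],s["tcp_pos"][2],f0)
for y in (200,160,125,118):
    robot.servo_line(W(-35,y,25.5),60);a,f=st();print(y,a.round(1),f.round(1),end="; ")
y=118
while y>84:
    y-=1.5;robot.servo_line(W(-35,y,25.5),40);a,f=st();print(y,a.round(1),(-f).round(1),end="; ")
    if -f>9: break
print(robot.observe()["t"])
E
python3 push3.py
```

```text
-49 -48.1 0.4; -47 -47.1 0.5; -46 -47.0 3.2; -45 -46.8 4.8; -44 -46.7 6.8; -43 -46.6 8.8; 
24.7833 26.463924863716574 [0.66514617 0.24201832 0.17717725]
200 199.4 1.0; 160 159.5 0.1; 125 124.2 0.2; 118 117.6 0.4; 116.5 116.6 1.2; 115.0 115.1 2.4; 113.5 113.4 1.3; 112.0 111.8 1.0; 110.5 110.2 0.3; 109.0 108.8 0.6; 107.5 107.3 0.6; 106.0 105.8 0.9; 104.5 104.3 1.4; 103.0 102.8 0.5; 101.5 101.3 0.9; 100.0 99.8 1.6; 98.5 98.7 2.0; 97.0 97.2 2.6; 95.5 96.7 4.6; 94.0 96.5 6.3; 92.5 96.3 9.0; 91.0 96.2 11.2; 31.7167
```

Run:
```python
from h import *
p=np.load("p.npy");gx,gy,rv=rot(p[2])
W=lambda x,y,z:np.r_[p[:2],0]+x*gx+y*gy+[0,0,z]
robot.servo_line(W(-35,112,25.5),100)
robot.servo_line(W(-35,112,150),200)
robot.servo_line(W(-10,-80,230),200)
ci=viewer.camera_info("wrist");im=viewer.read_camera("wrist")
cv2.imwrite("pics/w4.png",cv2.resize(im[0:270,150:400,::-1],None,fx=2.2,fy=2.2))
for n in ["plunger_knob","anvil_face","shaft_near","shaft_centre","shaft_far","clip_pointer"]:
    for d in viewer.pinpoint(n,"wrist")[:2]:
        X=world(d["at"],ci);print(n,round(d["confidence"],2),X.round(1),togauge(p,X).round(1))
s=robot.observe();print(s["t"],s["contact_force"])
```

```text
plunger_knob 0.73 [593.9  18.5  91.4] [ 31. -16.]
plunger_knob 0.28 [696.9  -9.4   1.2] [137.7 -13.5]
anvil_face 0.71 [531.8  38.2  28.9] [-34.1 -14.8]
shaft_near 0.77 [536.2  38.1  31.3] [-29.9 -13.7]
shaft_centre 0.62 [548.9  90.5  26.6] [-32.6  40.1]
shaft_far 0.75 [560.6 136.5  28.2] [-34.5  87.6]
shaft_far 0.45 [695.1 -11.8   2. ] [136.7 -16.3]
clip_pointer 0.73 [697.2  -8.7   2.8] [137.8 -12.7]
34.4 [0.01276081 0.23587363 0.2233911 ]
```

View pics/w4.png

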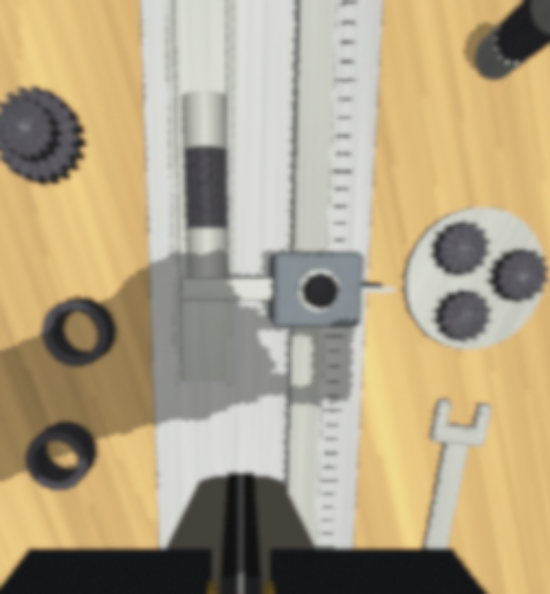

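The shaft's end meets the anvil at (205,278), the pointers line up at (375,287), the other parts are undisturbed and the tool is clear.

```bash
python3 -c "
from h import *
print(robot.job_done())"
```

```text
the job is handed in; nothing more can be done
None
```

The job is handed in at about 34 s of the 59 s allowed: the stop is clicked into the notch, the shaft's end rests against the anvil, and the arm is clear of everything; the judge's verdict was not returned.

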